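# Feed a pipe offcut to the granulator through a hatch that may be locked

### The job

Load the short grey pipe offcut into the bench granulator: slide the hatch on its top fully open, drop the offcut into the hopper, let go of it and slide the hatch fully shut again. The unmarked red catch lever may or may not be holding the hatch, so try sliding the hatch before you throw the lever; if it is held, throw the lever over to its other side. Leave the flowerpot, the jar and the wooden block alone.

Things in the scene. Friction and masses are not known exactly. Their poses are not given: they have to be found in the camera images.
- machine: Grey bench-top granulator, fixed to the table, 160 (x) by 320 (y) mm, flat deck 140 mm high, with a blue motor behind it reaching to x = +180 mm, 105 mm high. Origin: centre of the underside of the grey box; z up, local y runs along its long side and is the way the hatch slides open; local -x is its front.
- mouth (a point): Centre of the square hopper mouth, in the deck's plane (140 mm up, at local y = -35 mm); axes as the machine's. The mouth is 100 by 100 mm with plain upright walls down to the hopper floor 100 mm below. The shut hatch covers it.
- hatch (a joint): Aluminium sliding hatch, 132 by 130 mm, 8 mm thick, lying on the deck (top face 149 mm up) between two 14 mm high rails: 0 m = shut, 0.12 m = fully open towards machine +y, clear of the whole mouth. Slides with about 2 N friction and stays where left. When the catch holds it, it still has about 5 mm of play and then stops dead.
- hatch_handle (a point): Middle of the hatch's black handle, which moves with the hatch: an upright block 16 mm thick along machine y, 60 mm long along machine x, standing 40 mm above the plate (top at 189 mm above the table; this point 173 mm). With the hatch shut it lies at machine x = 0, y = -15 mm. Axes as the machine's.
- catch (a joint): Red-knobbed catch lever at the machine's -y end. Value: lean, +0.45 rad = to machine +x, -0.45 = to machine -x; its weighted knob (0.2 kg) makes it fall to whichever side it is past upright, under 1 N moves it. One side locks the hatch, the other frees it: which side locks differs each time and cannot be seen, only felt by trying the hatch. Throw it only with the hatch shut or within its play.
- catch_tip (a point): Centre of the lever's red ball knob (26 mm diameter), 55 mm from its pivot on a 10 mm rod. The pivot (axis along y) is at machine x = 0, y = -135 mm, 152 mm above the table; so the knob is about 201 mm up when leaning, 24 mm to either side in machine x.
- offcut: Grey plastic pipe offcut, a plain tube standing upright on the table: 50 mm outer diameter, 42 mm bore, 70 mm tall, 60 g. Origin: centre of its lower end, z along its axis.
- flowerpot: Bystander: small terracotta pot, 68 mm across the rim, 60 mm tall. Origin: centre of its underside.
- jar: Bystander: closed white jar with green lid, 60 mm diameter, 85 mm tall. Origin: centre of its underside.
- block: Bystander: wooden block 90 (x) by 45 (y) by 40 mm. Origin: centre of its underside.
Mind the look-alikes: they are no part of the job. Leave any blue or purple look-alike of the offcut alone.

How it is judged:
By the outcome, as a careful person would: the job done as asked, in the order asked, and still so for the second after the job is handed in, with the robot touching nothing.
It also fails if it takes over 72 s, if anything falls off the work surface, if the arm or the gripper's body presses on something with over 40 N, if the wrist force passes 120 N, or if a joint passes its speed limit or range.

### The arm

A 6-joint arm with a two-finger parallel gripper is mounted at the origin on the work surface. World frame = base frame: x ahead of the robot, y to its left, z up, the work surface at z = 0. Lengths are in m, angles in rad, forces in N, time in s.
With the tool pointing down it reaches from about 0.35 to 0.975 m from the base axis. Payload 4.9 kg.
Tool frame: the origin (TCP) lies at the very end of the fingers, on their centre line; the grasp point (between the pads) lies 19 mm behind it (manip.hold_point_z is the distance from the TCP to the grasp point, in m); z points along the fingers, y is the direction in which the jaws open and shut (so a half turn about z gives the same grasp; the last joint's range is limited). The gripper opens to 85 mm and grips with 20 to 120 N. Pads are 22 mm wide; open, the fingers measure 114 mm over their backs; the gripper's body (76 mm by 85 mm) begins 54 mm behind the grasp point. The pads swing forward as they close: fully open they stand 13 mm farther back than shut.
Start: joints at [1.124, 0.053, 1.613, -0, 1.476, -0.119], TCP at [0.201, 0.592, 0.231] pointing down, gripper open.
Joint ranges: [-3.01, 3.01], [-1.01, 2.22], [0.06, 2.58], [-1.02, 4.17], [0.09, 2.62], [-3.14, 3.14]. Speed limits (rad/s): [2.57, 2.57, 3.14, 3.14, 3.14, 3.14].

### API

Orientations are given as a unit quaternion [w, x, y, z].
In Python, from plant import monitor, grab_frame, camera_params, ticket, manip gives the robot as it stands.
- The arm moves only by the tool play_rows, never from a script. Its argument "commands" is a list of rows, each an object of numbers: "dx", "dy", "dz": the shift along the tool's x, y, z in cm; "rx", "ry", "rz": the turn, a rotation vector about the tool's x, y, z in rad; "claw": the closure, from 0 (fully open) to 1 (shut). In form: [{"dx": .., "dy": .., "dz": .., "rx": .., "ry": .., "rz": .., "claw": ..}, ...]. A call has 1 to 5 rows; each row is the pose to reach, as a shift and turn from the pose measured when the call began, along the tool's axes at that moment; what a row does not reach only later rows make up. A row lasts 1/10 s, in which the tool goes at most 50 mm and 8.59 degrees, less where a joint would pass 70% of its speed; a pose out of reach is approached as far as the arm can. A call with a gripper value outside its range is refused whole. The fingers move at their own pace and stop on an object; the grip force is fixed at half the most. Time passes only in rows, so rows that repeat a pose let the fingers close. It gives the time, the measured TCP pose, the force and the opening at its end, in the units of the state.
- monitor.state(): the state, without advancing time (a new reading comes with each control period).
- grab_frame(name): name is "scene" or "top" or "wrist"; returns the picture (400x640x3 uint8, blue, green, red); there is no depth.
- camera_params(name): a dict with "fx", "fy", "cx", "cy" (pixels), "rvec" (rotation vector, rad) and "tvec" (3), from world to camera coordinates, as OpenCV has them; the wrist camera has in their place "tool_from_camera" (4x4, takes a point from camera to tool coordinates, whose origin is the TCP and whose axes are the flange's). Camera axes: x right, y down, z forward; pixel columns grow to the right and rows downward; lengths in m; the calibration is good to about 2 mm. The wrist camera is an equidistant fisheye: a pixel r from the principal point sees the ray r / f radians off the axis. A picture is of the moment at which its call begins: read the wrist's pose just before it. camera_params takes no time and is no camera call.
- ticket.job_done(): hands the job in, once; it reports no verdict.
The state is a dict: "time": time; "joint_pos": joint angles; "joint_vel": joint speeds; "joint_efforts": joint torques, N m; "tool_pos": TCP position; "tool_rot": TCP orientation; "contact_force": force on the tool from outside, world axes, zero at the start; "ft_torque": the same for the moment, N m; "gripper_width": opening from 0.0 (shut) to 1.0 (fully open).
Only numpy, scipy, OpenCV 4.12 (cv2) and the standard library are available. Lean on these libraries where they do the work, as an engineer would, in place of code of your own. Each camera call takes 0.05 s, during which the arm holds its last target.

## Working session

There is one attempt and no reset: what is moved stays moved. The work goes in short steps, Python scripts to look and compute and a tool call to move; the robot and the scene stay as the last step left them, time stands still between calls to the robot, and variables do not carry over. Pictures are saved under pics/ and viewed, and the job is handed in when it is done.

Besides the shell and the picture viewer there is one more tool, called after "Emit:" by a JSON object that holds its "fn" and its "kwargs". play_rows: Moves the arm, as the interface text tells. Its arguments: {"type":"object","properties":{"commands":{"type":"array"}},"required":["commands"]}

```bash
ls; mkdir -p pics; python3 - <<'E'
from plant import monitor, grab_frame, camera_params, ticket, manip
import cv2
print(monitor.state()); print([a for a in dir(manip) if a[0]!='_'])
for n in("scene","top","wrist"):
    print(n,camera_params(n)); cv2.imwrite(f"pics/{n}0.png",grab_frame(n))
E
```

```text
pics
{'time': 0.0, 'joint_pos': array([ 1.12398684e+00,  5.33715364e-02,  1.61429522e+00,  1.77798252e-05,
        1.47601715e+00, -1.19017276e-01]), 'joint_vel': array([ 0.00050568, -0.00223753,  0.00036587,  0.00177465, -0.00082107,
       -0.00085648]), 'joint_efforts': array([-1.53764693e-03, -3.93680012e+01, -3.70174456e+01, -2.48967217e-04,
        6.92815811e-03, -1.54498984e-06]), 'tool_pos': array([0.20095287, 0.59115016, 0.2300532 ]), 'tool_rot': array([-3.00388396e-04,  1.63164081e-01,  9.86598393e-01, -1.00158801e-03]), 'contact_force': array([0.61037823, 0.24748148, 0.11677014]), 'ft_torque': array([-0.02526598, -0.04904291,  0.07197863]), 'gripper_width': 1.0023959755087815}
['IKError', 'hold_point_z']
scene {'fx': 405.11480804031675, 'fy': 405.11480804031675, 'cx': 316.82250174072095, 'cy': 192.93513160786821, 'rvec': array([ 1.1614827 ,  2.4919361 , -0.84375019]), 'tvec': array([ 0.33562416, -0.23994097,  1.30294156])}
top {'fx': 378.2667488855478, 'fy': 378.2667488855478, 'cx': 318.20572528580215, 'cy': 206.82140084573322, 'rvec': array([ 2.17194627, -2.18953487,  0.12363113]), 'tvec': array([0.01141456, 0.54237381, 0.95010696])}
wrist {'fx': 309.70691628693146, 'fy': 309.70691628693146, 'cx': 319.2070256292048, 'cy': 197.89469926971537, 'tool_from_camera': array([[-4.31170985e-05, -9.61405911e-01, -2.75133919e-01,
         6.97847648e-02],
       [ 9.99999279e-01,  2.88690849e-04, -1.16549118e-03,
         3.34340818e-04],
       [ 1.19993876e-03, -2.75133771e-01,  9.61405205e-01,
        -1.43491805e-01],
       [ 0.00000000e+00,  0.00000000e+00,  0.00000000e+00,
         1.00000000e+00]])}
```

View pics/top0.png

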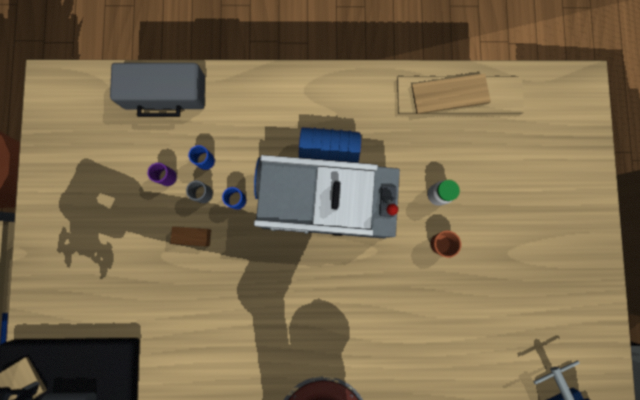

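View pics/scene0.png

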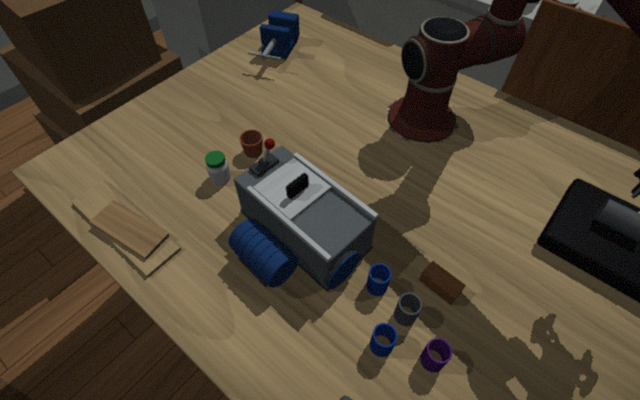

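View pics/wrist0.png

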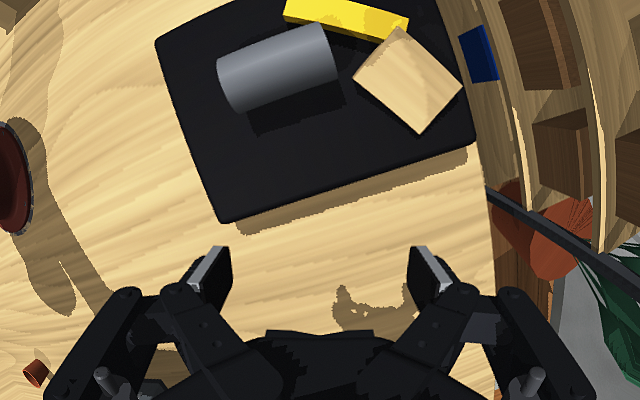

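```bash
cat > h.py <<'E'
import numpy as np, cv2
from plant import monitor, grab_frame, camera_params, ticket, manip
from scipy.spatial.transform import Rotation as R
def ray2plane(n,uv,z):
    c=camera_params(n); Rm=cv2.Rodrigues(c['rvec'])[0]; o=-Rm.T@c['tvec']
    out=[]
    for (u,v) in np.atleast_2d(uv):
        d=Rm.T@np.array([(u-c['cx'])/c['fx'],(v-c['cy'])/c['fy'],1]); out.append((o+d*(z-o[2])/d[2])[:2])
    return np.array(out)
def proj(n,P):
    c=camera_params(n);K=np.array([[c['fx'],0,c['cx']],[0,c['fy'],c['cy']],[0,0,1.]])
    return cv2.projectPoints(np.atleast_2d(P).astype(float),c['rvec'],c['tvec'],K,None)[0][:,0]
def tool():
    s=monitor.state(); q=s['tool_rot']; return s['tool_pos'],R.from_quat([q[1],q[2],q[3],q[0]])
def rel(target,yaw=None,pos=None):
    "shift in tool cm for a world target; yaw= world angle of tool y axis mod pi"
    p,r=tool(); d=r.inv().apply(np.array(target)-p)*100
    return d
def wproj(P,p=None,r=None):
    if p is None:p,r=tool()
    c=camera_params('wrist');T=np.array(c['tool_from_camera'])
    t=r.inv().apply(np.atleast_2d(P)-p); q=(t-T[:3,3])@T[:3,:3]
    th=np.arctan2(np.hypot(q[:,0],q[:,1]),q[:,2]);ph=np.arctan2(q[:,1],q[:,0])
    return np.c_[c['cx']+c['fx']*th*np.cos(ph),c['cy']+c['fy']*th*np.sin(ph)]
def wray(uv,z,p=None,r=None):
    if p is None:p,r=tool()
    c=camera_params('wrist');T=np.array(c['tool_from_camera'])
    u=(uv[0]-c['cx'])/c['fx'];v=(uv[1]-c['cy'])/c['fy'];th=np.hypot(u,v)
    d=np.array([np.sin(th)*u/th,np.sin(th)*v/th,np.cos(th)])
    o=p+r.apply(T[:3,3]);d=r.apply(T[:3,:3]@d);return o+d*(z-o[2])/d[2]
E
python3 - <<'E'
import cv2
t=cv2.imread('pics/top0.png');cv2.imwrite('pics/topA.png',cv2.resize(t[120:260,140:300],None,fx=5,fy=4.2857 if 0 else 4.2,interpolation=cv2.INTER_CUBIC)[:600,:800])
cv2.imwrite('pics/topB.png',cv2.resize(t[140:250,240:400],None,fx=5,fy=5,interpolation=cv2.INTER_CUBIC))
s=cv2.imread('pics/scene0.png');cv2.imwrite('pics/scA.png',cv2.resize(s[130:300,220:390],None,fx=3.5,fy=3.5,interpolation=cv2.INTER_CUBIC))
E
```

```text
(no output)
```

View pics/topA.png

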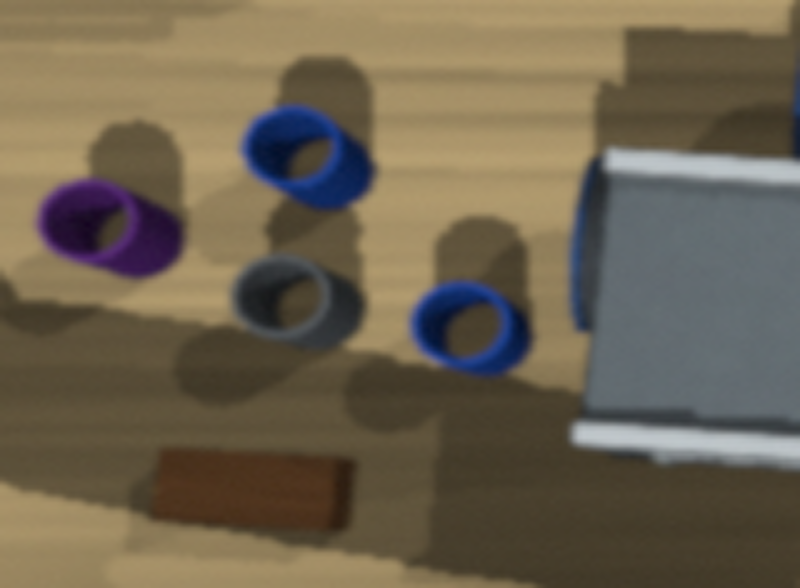

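View pics/topB.png

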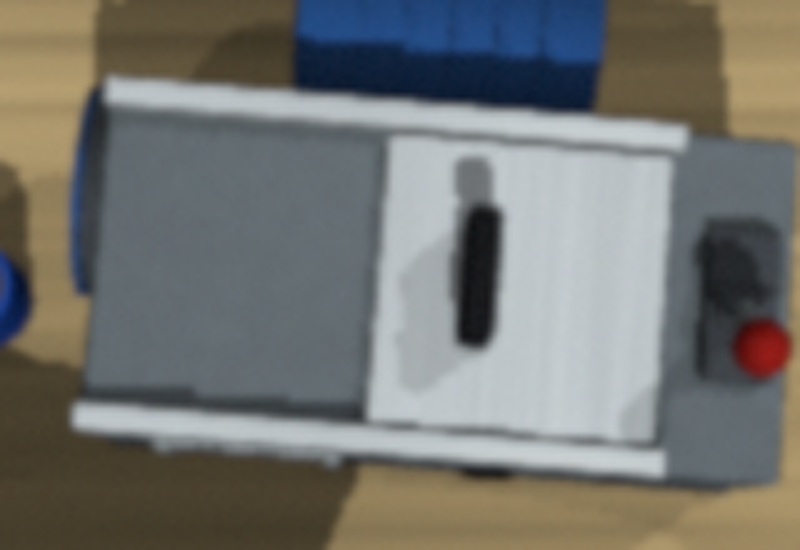

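```bash
python3 - <<'E'
from h import *
B=lambda L:[(240+a/5-.4,140+b/5-.4) for a,b in L]
h=ray2plane('top',B([(388,136),(673,157),(657,440),(365,417)]),.149);print(h,h.mean(0))
print(np.linalg.norm(h-np.roll(h,1,0),axis=1))
for i,j in((0,1),(3,2)):
    d=h[i]-h[j];print('y axis ang-90',np.degrees(np.arctan2(-d[0],d[1])))
for i,j in((0,3),(1,2)):
    d=h[i]-h[j];print('x axis ang',np.degrees(np.arctan2(d[1],d[0])))
print('handle',ray2plane('top',B([(480,277)]),.189),'knob',ray2plane('top',B([(763,348)]),.201))
print('deck',ray2plane('top',B([(797,143),(778,487)]),.14))
A=[(140+a/5-.4,120+b/4.2-.4) for a,b in [(283,298),(470,328),(292,150),(88,222)]]
print('grey,blue..',ray2plane('top',A,.07))
print('block',ray2plane('top',[(140+255/5,120+488/4.2)],.04))
print('scene rim',ray2plane('scene',[(409,299)],.07))
E
```

```text
[[ 0.62217113  0.01074998]
 [ 0.61175682 -0.11911652]
 [ 0.48289656 -0.1089332 ]
 [ 0.49428238  0.02217529]] [ 0.55277672 -0.04878111]
[0.12839809 0.13028341 0.12926201 0.13160194]
y axis ang-90 -4.584875187941829
y axis ang-90 -4.963270293802393
x axis ang -5.105130034238019
x axis ang -4.518472902699433
handle [[ 0.55213625 -0.02771617]] knob [[ 0.5194638  -0.14668677]]
deck [[ 0.61971148 -0.17819172]
 [ 0.4615039  -0.16489166]]
grey,blue.. [[0.58058155 0.30756265]
 [0.56226783 0.21571281]
 [0.66877948 0.30503868]
 [0.62622471 0.40419545]]
block [[0.46937427 0.32717982]]
scene rim [[0.57734067 0.30450321]]
```

```bash
python3 - <<'E'
import cv2
s=cv2.imread('pics/scene0.png');cv2.imwrite('pics/scB.png',cv2.resize(s[250:380,340:490],None,fx=5,fy=4.6,interpolation=cv2.INTER_CUBIC))
E
```

```text
(no output)
```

View pics/scB.png

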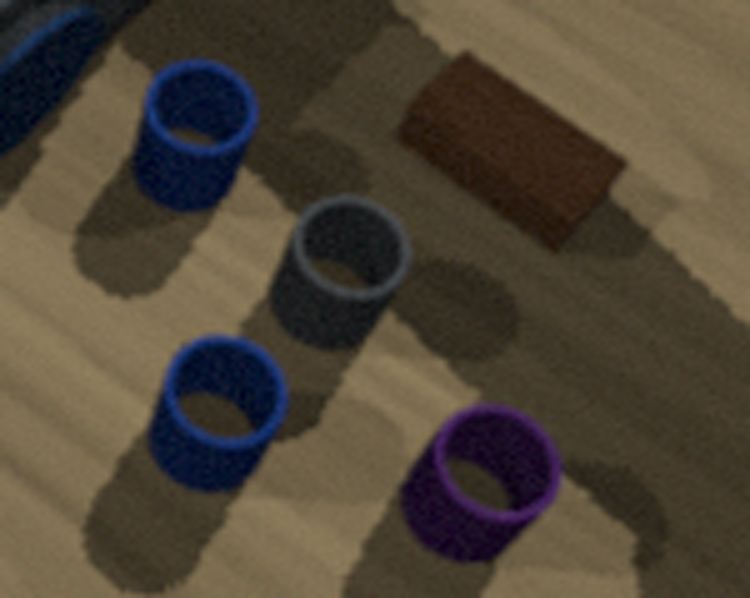

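View pics/scA.png

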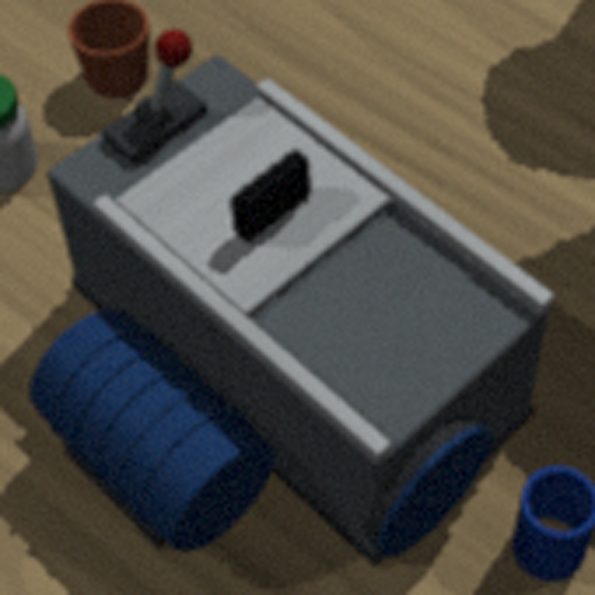

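```bash
cat >> h.py <<'E'
YAW=np.radians(-4.8)
mx=np.array([np.cos(YAW),np.sin(YAW),0]);my=np.array([-np.sin(YAW),np.cos(YAW),0])
def plan(target,yang):
    "yang: wanted world angle deg of tool y"
    p,r=tool(); d=r.inv().apply(np.array(target)-p)*100
    y=np.array([np.cos(np.radians(yang)),np.sin(np.radians(yang)),0]);z=np.array([0,0,-1.]);x=np.cross(y,z)
    Rt=R.from_matrix(np.c_[x,y,z]); rv=(r.inv()*Rt).as_rotvec()
    print('d cm',d.round(2),'rv',rv.round(3))
E
python3 - <<'E'
from h import *
print(ray2plane('scene',[(409.8,303.5)],.07), ray2plane('scene',[(269,143)],.201))
plan([.552,-.028,.28],85.2)
E
```

```text
[[0.58475221 0.31116371]] [[ 0.52103104 -0.14677504]]
d cm [-53.17 -47.34  -4.9 ] rv [-0.002 -0.    -0.244]
```

Emit:
{"fn": "play_rows", "kwargs": {"commands": [{"dx": -2,"dy": -1.5,"dz": -3,"rz": -0.05,"claw": 0},{"dx": -5.5,"dy": -5,"dz": -4.9,"rz": -0.1,"claw": 0},{"dx": -9,"dy": -8,"dz": -4.9,"rz": -0.15,"claw": 0},{"dx": -12.5,"dy": -11,"dz": -4.9,"rz": -0.2,"claw": 0},{"dx": -16,"dy": -14,"dz": -4.9,"rz": -0.244,"claw": 0}]}}

```text
invalid input
```

```bash
python3 - <<'E'
from h import *
s=monitor.state();print(s['time'],s['tool_pos'])
plan([.552,-.028,.28],85.2)
E
```

```text
0.15 [0.20099673 0.59128431 0.23034128]
d cm [-53.17 -47.34  -4.9 ] rv [-0.002 -0.    -0.244]
```

Emit:
{"fn": "play_rows", "kwargs": {"commands": [{"dx": -2,"dy": -1.5,"dz": -3,"rx": 0,"ry": 0,"rz": -0.05,"claw": 0},{"dx": -5.5,"dy": -5,"dz": -4.9,"rx": 0,"ry": 0,"rz": -0.1,"claw": 0},{"dx": -9,"dy": -8,"dz": -4.9,"rx": 0,"ry": 0,"rz": -0.15,"claw": 0},{"dx": -12.5,"dy": -11,"dz": -4.9,"rx": 0,"ry": 0,"rz": -0.2,"claw": 0},{"dx": -16,"dy": -14,"dz": -4.9,"rx": 0,"ry": 0,"rz": -0.244,"claw": 0}]}}

```text
time: 0.65
tool_pos: [0.3079, 0.4057, 0.2795]
tool_rot: [-0.0, 0.041, 0.999, -0.001]
contact_force: [0.1, -0.0, 0.2]
gripper_width: 0.998
```

```bash
python3 - <<'E'
from h import *
plan([.552,-.028,.28],85.2)
E
```

```text
d cm [-27.85 -41.24   0.  ] rv [-0.001 -0.     0.002]
```

Emit:
{"fn": "play_rows", "kwargs": {"commands": [{"dx": -2.8,"dy": -4.1,"dz": 0,"rx": 0,"ry": 0,"rz": 0,"claw": 0},{"dx": -5.6,"dy": -8.2,"dz": 0,"rx": 0,"ry": 0,"rz": 0,"claw": 0},{"dx": -8.4,"dy": -12.3,"dz": 0,"rx": 0,"ry": 0,"rz": 0,"claw": 0},{"dx": -11.2,"dy": -16.4,"dz": 0,"rx": 0,"ry": 0,"rz": 0,"claw": 0},{"dx": -14,"dy": -20.5,"dz": 0,"rx": 0,"ry": 0,"rz": 0,"claw": 0}]}}

```text
time: 1.15
tool_pos: [0.4312, 0.1881, 0.2796]
tool_rot: [0.0, 0.041, 0.999, -0.001]
contact_force: [0.6, 0.3, -0.3]
gripper_width: 1.001
```

```bash
python3 - <<'E'
from h import *
plan([.552,-.028,.28],85.2)
E
```

```text
d cm [-1.379e+01 -2.056e+01 -1.000e-02] rv [-0.001  0.     0.003]
```

Emit:
{"fn": "play_rows", "kwargs": {"commands": [{"dx": -3,"dy": -4,"dz": 0,"rx": 0,"ry": 0,"rz": 0,"claw": 0},{"dx": -6,"dy": -8,"dz": 0,"rx": 0,"ry": 0,"rz": 0,"claw": 0},{"dx": -8.8,"dy": -12.3,"dz": 0,"rx": 0,"ry": 0,"rz": 0,"claw": 0},{"dx": -11.4,"dy": -16.4,"dz": 0,"rx": 0,"ry": 0,"rz": 0,"claw": 0},{"dx": -13.8,"dy": -20.6,"dz": 0,"rx": 0,"ry": 0,"rz": 0,"claw": 0}]}}

```text
time: 1.65
tool_pos: [0.5526, -0.0304, 0.2795]
tool_rot: [-0.0, 0.041, 0.999, -0.0]
contact_force: [0.7, 1.0, 0.2]
gripper_width: 1.004
```

```bash
python3 - <<'E'
from h import *
s=monitor.state();print(s['time'],s['tool_pos'],s['contact_force'])
p,r=tool();im=grab_frame('wrist')
cv2.imwrite('pics/w1.png',im)
plan([.552,-.028,.157],85.2)
o=np.array([.5534,-.0128,0])
P=[o-.015*my+a*mx*.03+b*my*.008+[0,0,.189] for a in(-1,1) for b in(-1,1)]+[o-.035*my+a*mx*.066+b*my*.065+[0,0,.149] for a in(-1,1) for b in(-1,1)]
print(wproj(P,p,r).round(1))
E
```

```text
1.65 [ 0.55256033 -0.0303806   0.27952307] [0.67964783 0.99273464 0.16037463]
d cm [ 0.34  0.92 12.2 ] rv [-0.006  0.001 -0.003]
[[312.3 162.9]
 [333.2 163. ]
 [312.5 235.7]
 [332.1 235.7]
 [228.  117.3]
 [373.4 116.1]
 [237.2 252. ]
 [367.3 253.2]]
```

View pics/w1.png

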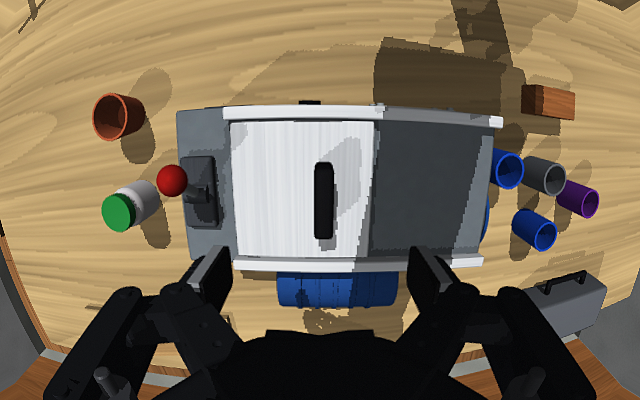

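```bash
python3 - <<'E'
from h import *
s=monitor.state();print(s['time'],s['tool_pos'],s['joint_vel'].round(3))
plan([.552,-.028,.158],85.2)
E
```

```text
1.7 [ 0.55452021 -0.03670274  0.27905475] [ 0.078 -0.051  0.059  0.047  0.052  0.138]
d cm [ 0.34  0.92 12.1 ] rv [-0.006  0.001 -0.003]
```

Emit:
{"fn": "play_rows", "kwargs": {"commands": [{"dx": 0.3,"dy": 0.9,"dz": 0,"rx": 0,"ry": 0,"rz": 0,"claw": 0},{"dx": 0.3,"dy": 0.9,"dz": 1,"rx": 0,"ry": 0,"rz": 0,"claw": 0},{"dx": 0.3,"dy": 0.9,"dz": 4,"rx": 0,"ry": 0,"rz": 0,"claw": 0},{"dx": 0.3,"dy": 0.9,"dz": 6,"rx": 0,"ry": 0,"rz": 0,"claw": 0},{"dx": 0.3,"dy": 0.9,"dz": 7,"rx": 0,"ry": 0,"rz": 0,"claw": 0}]}}

```text
time: 2.2
tool_pos: [0.5504, -0.026, 0.2057]
tool_rot: [-0.002, 0.042, 0.999, -0.003]
contact_force: [0.1, -0.4, -0.8]
gripper_width: 0.998
```

```bash
python3 - <<'E'
from h import *
plan([.552,-.028,.158],85.2)
E
```

```text
d cm [-0.19 -0.15  4.77] rv [-0.006 -0.003 -0.001]
```

Emit:
{"fn": "play_rows", "kwargs": {"commands": [{"dx": -0.1,"dy": -0.2,"dz": 2,"rx": -0.006,"ry": 0,"rz": 0,"claw": 0},{"dx": -0.1,"dy": -0.2,"dz": 3.7,"rx": -0.006,"ry": 0,"rz": 0,"claw": 0},{"dx": -0.1,"dy": -0.2,"dz": 4.6,"rx": -0.006,"ry": 0,"rz": 0,"claw": 0},{"dx": -0.1,"dy": -0.2,"dz": 4.6,"rx": -0.006,"ry": 0,"rz": 0,"claw": 0.5},{"dx": -0.1,"dy": -0.2,"dz": 4.6,"rx": -0.006,"ry": 0,"rz": 0,"claw": 0.7}]}}

```text
time: 2.7
tool_pos: [0.5514, -0.0279, 0.1606]
tool_rot: [-0.001, 0.042, 0.999, 0.0]
contact_force: [-0.2, 0.3, -0.3]
gripper_width: 0.693
```

Emit:
{"fn": "play_rows", "kwargs": {"commands": [{"dx": 0,"dy": 0,"dz": 0,"rx": 0,"ry": 0,"rz": 0,"claw": 1},{"dx": 0,"dy": 0,"dz": 0,"rx": 0,"ry": 0,"rz": 0,"claw": 1},{"dx": 0,"dy": 0,"dz": 0,"rx": 0,"ry": 0,"rz": 0,"claw": 1},{"dx": 0,"dy": 0,"dz": 0,"rx": 0,"ry": 0,"rz": 0,"claw": 1}]}}

```text
time: 3.1
tool_pos: [0.5521, -0.0271, 0.1619]
tool_rot: [-0.0, 0.042, 0.999, 0.001]
contact_force: [-0.1, 5.9, 4.7]
gripper_width: 0.174
```

```bash
python3 - <<'E'
from h import *
s=monitor.state();print(s['time'],s['tool_pos'],s['contact_force'],s['ft_torque'],s['gripper_width'])
plan(s['tool_pos']+.01*my,85.2)
cv2.imwrite('pics/w2.png',grab_frame('wrist'))
E
```

```text
3.1 [ 0.55211028 -0.02706963  0.16189002] [-0.10481801  5.9431632   4.66795454] [ 0.6665644   0.08856561 -0.0773133 ] 0.1742162006789711
d cm [0. 1. 0.] rv [ 0.002 -0.    -0.   ]
```

View pics/w2.png

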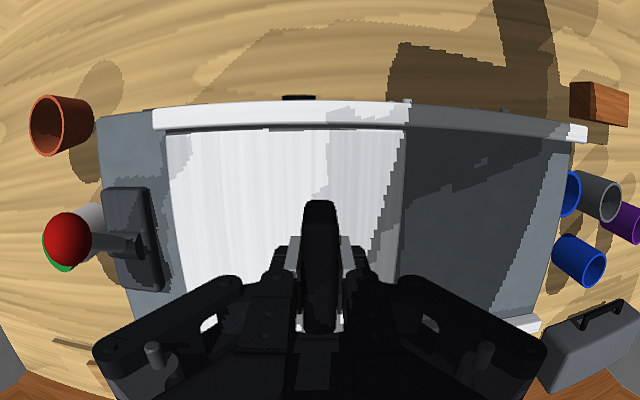

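Handle is gripped at image column ~320, between both pads. Now the slide test.

Emit:
{"fn": "play_rows", "kwargs": {"commands": [{"dx": 0,"dy": 0.3,"dz": 0,"rx": 0,"ry": 0,"rz": 0,"claw": 1},{"dx": 0,"dy": 0.6,"dz": 0,"rx": 0,"ry": 0,"rz": 0,"claw": 1},{"dx": 0,"dy": 0.9,"dz": 0,"rx": 0,"ry": 0,"rz": 0,"claw": 1},{"dx": 0,"dy": 0.9,"dz": 0,"rx": 0,"ry": 0,"rz": 0,"claw": 1}]}}

```text
time: 3.55
tool_pos: [0.5527, -0.021, 0.1619]
tool_rot: [-0.0, 0.042, 0.999, -0.002]
contact_force: [-1.2, -10.7, 1.1]
gripper_width: 0.175
```

Emit:
{"fn": "play_rows", "kwargs": {"commands": [{"dx": 0,"dy": 0.3,"dz": 0,"rx": 0,"ry": 0,"rz": 0,"claw": 1},{"dx": 0,"dy": 0.6,"dz": 0,"rx": 0,"ry": 0,"rz": 0,"claw": 1},{"dx": 0,"dy": 0.8,"dz": 0,"rx": 0,"ry": 0,"rz": 0,"claw": 1},{"dx": 0,"dy": 0.8,"dz": 0,"rx": 0,"ry": 0,"rz": 0,"claw": 1}]}}

```text
time: 3.95
tool_pos: [0.5528, -0.0198, 0.1619]
tool_rot: [-0.001, 0.043, 0.999, -0.009]
contact_force: [-3.9, -25.0, 0.8]
gripper_width: 0.177
```

The hatch stops dead at about 6 mm with 25 N, so it is locked. I'll ease it back, release, and throw the lever.

Emit:
{"fn": "play_rows", "kwargs": {"commands": [{"dx": 0,"dy": -0.3,"dz": 0,"rx": 0,"ry": 0,"rz": 0,"claw": 1},{"dx": 0,"dy": -0.6,"dz": 0,"rx": 0,"ry": 0,"rz": 0,"claw": 1},{"dx": 0,"dy": -0.6,"dz": 0,"rx": 0,"ry": 0,"rz": 0,"claw": 1},{"dx": 0,"dy": -0.6,"dz": 0,"rx": 0,"ry": 0,"rz": 0,"claw": 0.5},{"dx": 0,"dy": -0.6,"dz": 0,"rx": 0,"ry": 0,"rz": 0,"claw": 0.5}]}}

```text
time: 4.45
tool_pos: [0.5522, -0.0257, 0.1617]
tool_rot: [-0.001, 0.043, 0.999, -0.01]
contact_force: [-0.3, 0.0, -0.4]
gripper_width: 0.493
```

```bash
python3 - <<'E'
from h import *
s=monitor.state();print(s['time'],s['tool_pos'],s['contact_force'],s['gripper_width'])
o=np.array([.5534,-.0128,0])
for t in(-.024-.013-.04, .012): 
  print(o-.135*my+t*mx); plan(o-.135*my+t*mx+[0,0,.19],85.2)
E
```

```text
4.45 [ 0.55219125 -0.02567687  0.16174175] [-0.32955165  0.04998001 -0.4005749 ] 0.4928224698058895
[ 0.46537354 -0.14088334  0.        ]
d cm [  7.67 -12.28  -2.57] rv [-0.02  -0.001 -0.002]
[ 0.55406141 -0.14833067  0.        ]
d cm [ -1.23 -12.26  -2.58] rv [-0.02  -0.001 -0.002]
```

Emit:
{"fn": "play_rows", "kwargs": {"commands": [{"dx": 0,"dy": 0,"dz": -4,"rx": 0,"ry": 0,"rz": 0,"claw": 0.5},{"dx": 0,"dy": 0,"dz": -8,"rx": -0.02,"ry": 0,"rz": 0,"claw": 0.7},{"dx": 3,"dy": -3.5,"dz": -8.5,"rx": -0.02,"ry": 0,"rz": 0,"claw": 1},{"dx": 5.5,"dy": -7,"dz": -8.5,"rx": -0.02,"ry": 0,"rz": 0,"claw": 1},{"dx": 7.6,"dy": -10.5,"dz": -8.5,"rx": -0.02,"ry": 0,"rz": 0,"claw": 1}]}}

```text
time: 4.95
tool_pos: [0.4669, -0.1227, 0.2496]
tool_rot: [-0.0, 0.042, 0.999, -0.001]
contact_force: [0.5, -0.7, -0.1]
gripper_width: 0.0
```

```bash
python3 - <<'E'
from h import *
s=monitor.state();print(s['time'],s['tool_pos'],s['gripper_width'])
o=np.array([.5534,-.0128,0])
plan(o-.135*my-.077*mx+[0,0,.188],85.2)
E
```

```text
4.95 [ 0.46686624 -0.12272862  0.24963801] 3.786328789923798e-06
d cm [-0.   -1.81  6.17] rv [-0.002 -0.    -0.   ]
```

Emit:
{"fn": "play_rows", "kwargs": {"commands": [{"dx": 0,"dy": -1.8,"dz": 1,"rx": 0,"ry": 0,"rz": 0,"claw": 1},{"dx": 0,"dy": -1.8,"dz": 4,"rx": 0,"ry": 0,"rz": 0,"claw": 1},{"dx": 0,"dy": -1.8,"dz": 6.1,"rx": 0,"ry": 0,"rz": 0,"claw": 1},{"dx": 0,"dy": -1.8,"dz": 6.1,"rx": 0,"ry": 0,"rz": 0,"claw": 1},{"dx": 0,"dy": -1.8,"dz": 6.1,"rx": 0,"ry": 0,"rz": 0,"claw": 1}]}}

```text
time: 5.45
tool_pos: [0.4653, -0.1407, 0.1888]
tool_rot: [-0.0, 0.042, 0.999, -0.001]
contact_force: [0.2, 0.2, 0.1]
gripper_width: -0.001
```

```bash
python3 - <<'E'
from h import *
s=monitor.state();print(s['time'],s['tool_pos'])
o=np.array([.5534,-.0128,0])
plan(o-.135*my-.008*mx+[0,0,.188],85.2)
cv2.imwrite('pics/w3.png',grab_frame('wrist'))
E
```

```text
5.45 [ 0.46532004 -0.14067472  0.18881105]
d cm [-6.91 -0.02  0.08] rv [-0.002 -0.001  0.   ]
```

View pics/w3.png

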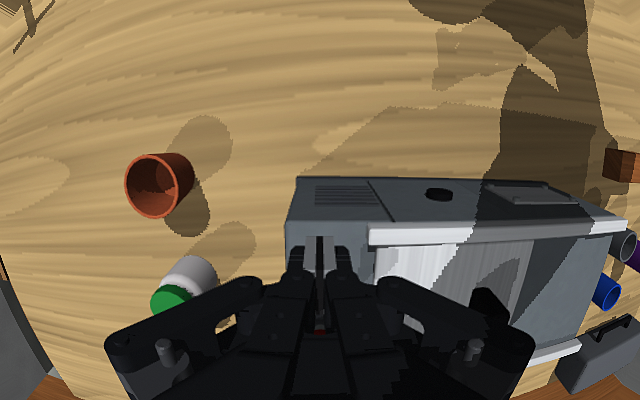

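The knob shows red directly behind the closed fingers at (320,332); sweep.

Emit:
{"fn": "play_rows", "kwargs": {"commands": [{"dx": -2,"dy": 0,"dz": 0,"rx": 0,"ry": 0,"rz": 0,"claw": 1},{"dx": -3.2,"dy": 0,"dz": 0,"rx": 0,"ry": 0,"rz": 0,"claw": 1},{"dx": -4.4,"dy": 0,"dz": 0,"rx": 0,"ry": 0,"rz": 0,"claw": 1},{"dx": -5.6,"dy": 0,"dz": 0,"rx": 0,"ry": 0,"rz": 0,"claw": 1},{"dx": -6.8,"dy": 0,"dz": 0,"rx": 0,"ry": 0,"rz": 0,"claw": 1}]}}

```text
time: 6.0
tool_pos: [0.5351, -0.1466, 0.1907]
tool_rot: [0.001, 0.041, 0.999, -0.002]
contact_force: [-0.0, 0.1, -0.6]
gripper_width: 0.002
```

Emit:
{"fn": "play_rows", "kwargs": {"commands": [{"dx": 0,"dy": 0,"dz": 0,"rx": 0,"ry": 0,"rz": 0,"claw": 1},{"dx": 2,"dy": 0,"dz": 0,"rx": 0,"ry": 0,"rz": 0,"claw": 1},{"dx": 3,"dy": 1,"dz": -3,"rx": 0,"ry": 0,"rz": 0,"claw": 1},{"dx": 3,"dy": 4,"dz": -6,"rx": 0,"ry": 0,"rz": 0,"claw": 0.7},{"dx": 1,"dy": 8,"dz": -6,"rx": 0,"ry": 0,"rz": 0,"claw": 0.5}]}}

```text
time: 6.5
tool_pos: [0.5329, -0.0667, 0.2562]
tool_rot: [0.006, 0.043, 0.999, -0.003]
contact_force: [2.2, -0.5, 1.5]
gripper_width: 0.327
```

```bash
python3 - <<'E'
from h import *
s=monitor.state();print(s['time'],s['tool_pos'])
t=grab_frame('top')
cv2.imwrite('pics/t2.png',cv2.resize(t[120:260,230:430],None,fx=4,fy=4,interpolation=cv2.INTER_CUBIC))
s=grab_frame('scene');cv2.imwrite('pics/s2.png',cv2.resize(s[100:300,200:400],None,fx=3,fy=3,interpolation=cv2.INTER_CUBIC))
plan([.552,-.028,.158],85.2)
E
```

```text
6.5 [ 0.53286202 -0.06671183  0.25622425]
d cm [-1.54  3.63  9.42] rv [-0.002  0.006  0.005]
```

View pics/s2.png

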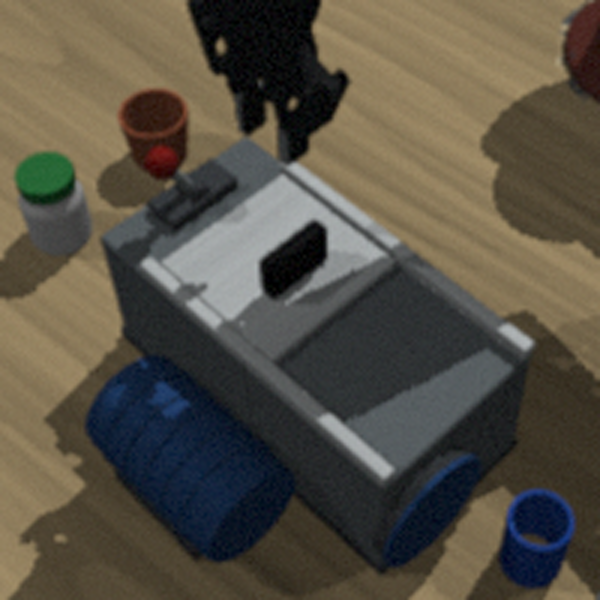

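View pics/t2.png

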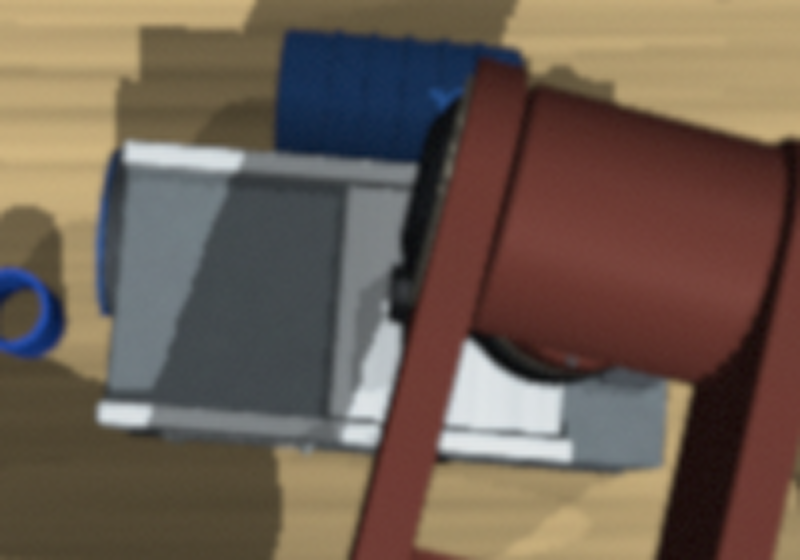

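The knob now sits at scene pixel (254,154), leaning to +x. Back to the handle.

Emit:
{"fn": "play_rows", "kwargs": {"commands": [{"dx": -1.5,"dy": 3.6,"dz": 1,"rx": 0,"ry": 0,"rz": 0,"claw": 0.3},{"dx": -1.5,"dy": 3.6,"dz": 2,"rx": 0,"ry": 0.005,"rz": 0,"claw": 0.3},{"dx": -1.5,"dy": 3.6,"dz": 5,"rx": 0,"ry": 0.005,"rz": 0,"claw": 0.3},{"dx": -1.5,"dy": 3.6,"dz": 8,"rx": 0,"ry": 0.005,"rz": 0,"claw": 0.3},{"dx": -1.5,"dy": 3.6,"dz": 9.2,"rx": 0,"ry": 0.005,"rz": 0,"claw": 0.3}]}}

```text
time: 7.1
tool_pos: [0.549, -0.0285, 0.156]
tool_rot: [-0.003, 0.039, 0.999, -0.001]
contact_force: [-0.6, -0.5, -0.7]
gripper_width: 0.701
```

Emit:
{"fn": "play_rows", "kwargs": {"commands": [{"dx": 0,"dy": 0,"dz": 0,"rx": 0,"ry": 0,"rz": 0,"claw": 0.6},{"dx": 0,"dy": 0,"dz": 0,"rx": 0,"ry": 0,"rz": 0,"claw": 1},{"dx": 0,"dy": 0,"dz": 0,"rx": 0,"ry": 0,"rz": 0,"claw": 1},{"dx": 0,"dy": 0,"dz": 0,"rx": 0,"ry": 0,"rz": 0,"claw": 1},{"dx": 0,"dy": 0,"dz": 0,"rx": 0,"ry": 0,"rz": 0,"claw": 1}]}}

```text
time: 7.6
tool_pos: [0.5497, -0.0269, 0.1577]
tool_rot: [-0.002, 0.04, 0.999, 0.001]
contact_force: [-0.7, 6.1, 0.2]
gripper_width: 0.182
```

```bash
python3 - <<'E'
from h import *
s=monitor.state();print(s['time'],s['tool_pos'],s['contact_force'],s['gripper_width'])
plan(s['tool_pos']+.12*my,85.2)
E
```

```text
7.6 [ 0.54974305 -0.02691859  0.15769285] [-0.65543261  6.05949759  0.22569678] 0.18234665161877966
d cm [-0.05 12.    0.02] rv [ 0.002 -0.004  0.004]
```

Slide in small steps, then pull to the stop.

Emit:
{"fn": "play_rows", "kwargs": {"commands": [{"dx": 0,"dy": 0.8,"dz": 0,"rx": 0,"ry": 0,"rz": 0,"claw": 1},{"dx": 0,"dy": 1.6,"dz": 0,"rx": 0,"ry": 0,"rz": 0,"claw": 1},{"dx": 0,"dy": 2.4,"dz": 0,"rx": 0,"ry": 0,"rz": 0,"claw": 1},{"dx": 0,"dy": 3.2,"dz": 0,"rx": 0,"ry": 0,"rz": 0,"claw": 1},{"dx": 0,"dy": 4,"dz": 0,"rx": 0,"ry": 0,"rz": 0,"claw": 1}]}}

```text
time: 8.1
tool_pos: [0.5533, 0.0134, 0.1577]
tool_rot: [-0.001, 0.04, 0.999, 0.001]
contact_force: [3.6, -2.8, -8.3]
gripper_width: 0.177
```

Emit:
{"fn": "play_rows", "kwargs": {"commands": [{"dx": 0,"dy": 1.6,"dz": 0,"rx": 0,"ry": 0,"rz": 0,"claw": 1},{"dx": 0,"dy": 3.2,"dz": 0,"rx": 0,"ry": 0,"rz": 0,"claw": 1},{"dx": 0,"dy": 4.8,"dz": 0,"rx": 0,"ry": 0,"rz": 0,"claw": 1},{"dx": 0,"dy": 6.2,"dz": 0,"rx": 0,"ry": 0,"rz": 0,"claw": 1},{"dx": 0,"dy": 7.2,"dz": 0,"rx": 0,"ry": 0,"rz": 0,"claw": 1}]}}

```text
time: 8.6
tool_pos: [0.5598, 0.0865, 0.1577]
tool_rot: [-0.0, 0.039, 0.999, 0.001]
contact_force: [6.9, -2.9, -8.3]
gripper_width: 0.179
```

Emit:
{"fn": "play_rows", "kwargs": {"commands": [{"dx": 0,"dy": 0.6,"dz": 0,"rx": 0,"ry": 0,"rz": 0,"claw": 1},{"dx": 0,"dy": 1.2,"dz": 0,"rx": 0,"ry": 0,"rz": 0,"claw": 1},{"dx": 0,"dy": 1.2,"dz": 0,"rx": 0,"ry": 0,"rz": 0,"claw": 1}]}}

```text
time: 8.9
tool_pos: [0.5603, 0.0927, 0.1577]
tool_rot: [-0.001, 0.04, 0.999, -0.007]
contact_force: [-0.4, -27.8, -3.7]
gripper_width: 0.177
```

Emit:
{"fn": "play_rows", "kwargs": {"commands": [{"dx": 0,"dy": 0,"dz": 0,"rx": 0,"ry": 0,"rz": 0,"claw": 0.4},{"dx": 0,"dy": 0,"dz": 0,"rx": 0,"ry": 0,"rz": 0,"claw": 0.3},{"dx": 0,"dy": 0,"dz": 0,"rx": 0,"ry": 0,"rz": 0,"claw": 0.3},{"dx": 0,"dy": 0,"dz": -4,"rx": 0,"ry": 0,"rz": 0,"claw": 0.2},{"dx": 0,"dy": 0,"dz": -8,"rx": 0,"ry": 0,"rz": 0,"claw": 0}]}}

```text
time: 9.4
tool_pos: [0.5595, 0.0949, 0.2376]
tool_rot: [-0.003, 0.039, 0.999, -0.006]
contact_force: [0.8, 0.1, 1.5]
gripper_width: 0.945
```

```bash
python3 - <<'E'
from h import *
s=monitor.state();print(s['time'],s['tool_pos'],s['joint_pos'])
plan([.582,.309,.22],135)
E
```

```text
9.4 [0.55948676 0.09489236 0.23762658] [ 0.04303914 -0.08197695  1.73566557 -0.01244384  1.49476135 -1.44853466]
d cm [-0.58 21.54  1.48] rv [-0.01  -0.011 -0.864]
```

Emit:
{"fn": "play_rows", "kwargs": {"commands": [{"dx": 0,"dy": 4,"dz": 0,"rx": 0,"ry": 0,"rz": -0.14,"claw": 0},{"dx": 0,"dy": 8,"dz": 0,"rx": 0,"ry": 0,"rz": -0.28,"claw": 0},{"dx": 0,"dy": 12,"dz": 0,"rx": 0,"ry": 0,"rz": -0.42,"claw": 0},{"dx": -0.3,"dy": 15,"dz": 0,"rx": 0,"ry": 0,"rz": -0.56,"claw": 0},{"dx": -0.5,"dy": 18,"dz": 0,"rx": 0,"ry": 0,"rz": -0.7,"claw": 0}]}}

```text
time: 9.9
tool_pos: [0.5782, 0.2768, 0.2362]
tool_rot: [-0.004, -0.31, 0.951, -0.005]
contact_force: [0.2, 0.5, -0.0]
gripper_width: 1.003
```

```bash
python3 - <<'E'
from h import *
s=monitor.state();print(s['time'],s['tool_pos'])
plan([.582,.309,.22],135)
E
```

```text
9.9 [0.5782437  0.27679936 0.23619442]
d cm [-2.22  2.39  1.58] rv [-0.005 -0.012 -0.156]
```

Emit:
{"fn": "play_rows", "kwargs": {"commands": [{"dx": -1.2,"dy": 1.4,"dz": 0.8,"rx": 0,"ry": -0.01,"rz": -0.08,"claw": 0},{"dx": -2.2,"dy": 2.4,"dz": 1.6,"rx": 0,"ry": -0.01,"rz": -0.156,"claw": 0},{"dx": -2.2,"dy": 2.4,"dz": 1.6,"rx": 0,"ry": -0.01,"rz": -0.156,"claw": 0},{"dx": -2.2,"dy": 2.4,"dz": 1.6,"rx": 0,"ry": -0.01,"rz": -0.156,"claw": 0}]}}

```text
time: 10.3
tool_pos: [0.5815, 0.3095, 0.2201]
tool_rot: [-0.0, -0.383, 0.924, -0.003]
contact_force: [0.5, 0.2, 0.3]
gripper_width: 1.002
```

```bash
python3 - <<'E'
from h import *
p,r=tool();print(p)
cv2.imwrite('pics/w4.png',grab_frame('wrist'))
a=np.linspace(0,2*np.pi,8,endpoint=False)
print(wproj([.582,.309,.07],p,r),wproj(np.c_[.582+.025*np.cos(a),.309+.025*np.sin(a),a*0+.07],p,r).round())
t=grab_frame('top');cv2.imwrite('pics/t4.png',cv2.resize(t[120:260,230:430],None,fx=4,fy=4,interpolation=cv2.INTER_CUBIC))
E
```

```text
[0.58146418 0.30946466 0.22009978]
[[319.25957592 184.28124345]] [[301. 202.]
 [319. 209.]
 [337. 202.]
 [345. 184.]
 [338. 166.]
 [319. 159.]
 [301. 166.]
 [294. 184.]]
```

View pics/w4.png

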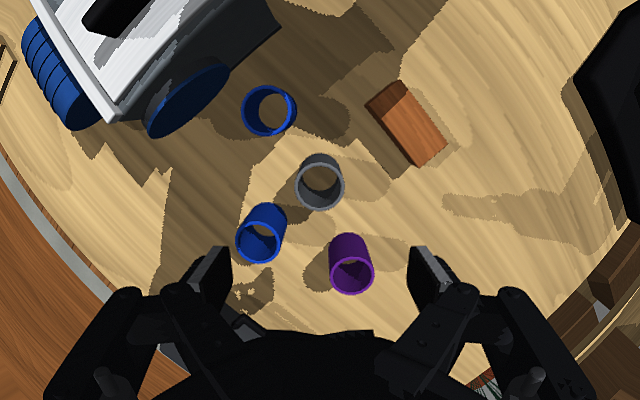

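View pics/t4.png

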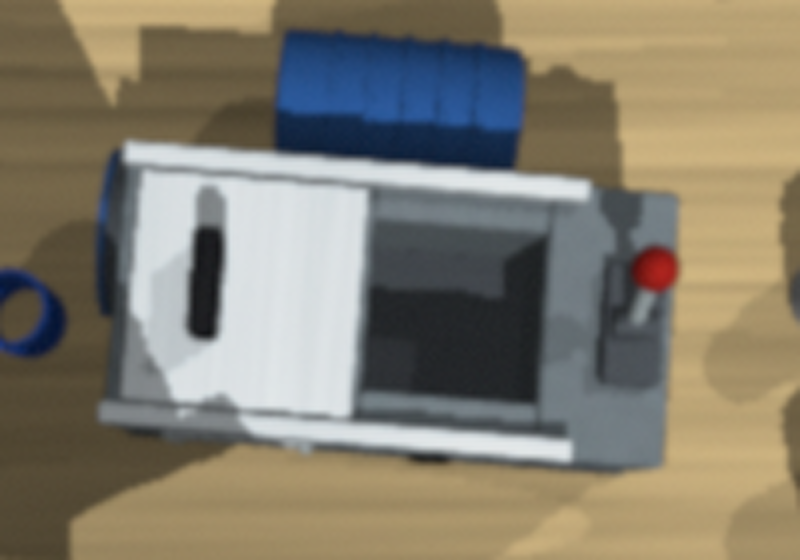

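The hatch is open and the grey offcut's rim lies centred between the jaws at (320,187), about 3 px from predicted. Descend.

Emit:
{"fn": "play_rows", "kwargs": {"commands": [{"dx": -0.2,"dy": 0,"dz": 4,"rx": 0,"ry": -0.005,"rz": 0,"claw": 0},{"dx": -0.3,"dy": 0,"dz": 8.5,"rx": 0,"ry": -0.005,"rz": 0,"claw": 0},{"dx": -0.3,"dy": 0,"dz": 13,"rx": 0,"ry": -0.005,"rz": 0,"claw": 0},{"dx": -0.3,"dy": 0,"dz": 16.5,"rx": 0,"ry": -0.005,"rz": 0,"claw": 0},{"dx": -0.3,"dy": 0,"dz": 18.5,"rx": 0,"ry": -0.005,"rz": 0,"claw": 0}]}}

```text
time: 10.9
tool_pos: [0.5828, 0.3083, 0.0322]
tool_rot: [0.0, -0.381, 0.924, -0.002]
contact_force: [0.3, 0.0, -0.1]
gripper_width: 1.002
```

Emit:
{"fn": "play_rows", "kwargs": {"commands": [{"dx": 0,"dy": 0,"dz": 0,"rx": 0,"ry": 0,"rz": 0,"claw": 0},{"dx": 0,"dy": 0,"dz": 0,"rx": 0,"ry": 0,"rz": 0,"claw": 0.4},{"dx": 0,"dy": 0,"dz": 0,"rx": 0,"ry": 0,"rz": 0,"claw": 0.8},{"dx": 0,"dy": 0,"dz": 0,"rx": 0,"ry": 0,"rz": 0,"claw": 0.8},{"dx": 0,"dy": 0,"dz": 0,"rx": 0,"ry": 0,"rz": 0,"claw": 0.8}]}}

```text
time: 11.4
tool_pos: [0.5849, 0.309, 0.0354]
tool_rot: [0.003, -0.381, 0.924, -0.002]
contact_force: [-0.5, -1.8, 6.2]
gripper_width: 0.563
```

```bash
python3 - <<'E'
from h import *
s=monitor.state();print(s['time'],s['tool_pos'],s['contact_force'],s['gripper_width'])
cv2.imwrite('pics/w5.png',grab_frame('wrist'))
E
```

```text
11.4 [0.58492099 0.3090234  0.03542234] [-0.49858587 -1.7627582   6.17009053] 0.5629005795995208
```

View pics/w5.png

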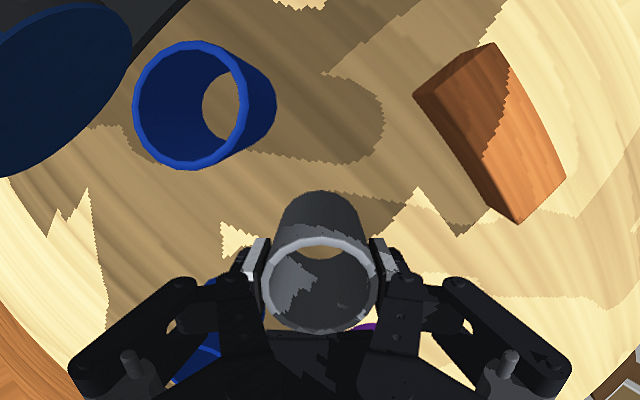

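Emit:
{"fn": "play_rows", "kwargs": {"commands": [{"dx": 0,"dy": 0,"dz": -2,"rx": 0,"ry": 0,"rz": 0,"claw": 0.8},{"dx": 0,"dy": 0,"dz": -6,"rx": 0,"ry": 0,"rz": 0,"claw": 0.8},{"dx": 0,"dy": 0,"dz": -10.5,"rx": 0,"ry": 0,"rz": 0,"claw": 0.8},{"dx": 0,"dy": 0,"dz": -15,"rx": 0,"ry": 0,"rz": 0,"claw": 0.8},{"dx": 0,"dy": 0,"dz": -19,"rx": 0,"ry": 0,"rz": 0,"claw": 0.8}]}}

```text
time: 11.95
tool_pos: [0.5837, 0.3093, 0.2285]
tool_rot: [0.004, -0.381, 0.924, -0.002]
contact_force: [1.0, 1.3, -0.5]
gripper_width: 0.562
```

Emit:
{"fn": "play_rows", "kwargs": {"commands": [{"dx": 0,"dy": 0,"dz": -3,"rx": 0,"ry": 0,"rz": 0,"claw": 0.8},{"dx": 0,"dy": 0,"dz": -5,"rx": 0,"ry": 0,"rz": 0,"claw": 0.8}]}}

```text
time: 12.15
tool_pos: [0.584, 0.3098, 0.2833]
tool_rot: [0.007, -0.381, 0.924, -0.002]
contact_force: [0.5, 1.0, -0.8]
gripper_width: 0.565
```

```bash
python3 - <<'E'
from h import *
s=monitor.state();print(s['time'],s['tool_pos'],s['contact_force'],s['gripper_width'])
plan([.5515,-.048,.27],135)
E
```

```text
12.15 [0.58401712 0.3097768  0.28332165] [ 0.53992038  0.97042494 -0.75932632] 0.5654977527482438
d cm [ 27.55 -23.07   1.21] rv [-0.009  0.012 -0.003]
```

Emit:
{"fn": "play_rows", "kwargs": {"commands": [{"dx": 2.5,"dy": -2,"dz": 0,"rx": 0,"ry": 0,"rz": 0,"claw": 0.8},{"dx": 6,"dy": -5,"dz": 0,"rx": 0,"ry": 0,"rz": 0,"claw": 0.8},{"dx": 9.5,"dy": -8,"dz": 0,"rx": 0,"ry": 0,"rz": 0,"claw": 0.8},{"dx": 13,"dy": -11,"dz": 0,"rx": 0,"ry": 0,"rz": 0,"claw": 0.8},{"dx": 16.5,"dy": -14,"dz": 0,"rx": 0,"ry": 0,"rz": 0,"claw": 0.8}]}}

```text
time: 12.65
tool_pos: [0.5651, 0.0926, 0.2831]
tool_rot: [0.007, -0.382, 0.924, -0.002]
contact_force: [-0.3, 0.0, 0.5]
gripper_width: 0.567
```

```bash
python3 - <<'E'
from h import *
plan([.5515,-.048,.27],135)
E
```

```text
d cm [10.9  -8.99  1.26] rv [-0.009  0.012 -0.002]
```

Emit:
{"fn": "play_rows", "kwargs": {"commands": [{"dx": 3.5,"dy": -3,"dz": 0,"rx": 0,"ry": 0,"rz": 0,"claw": 0.8},{"dx": 7,"dy": -5.7,"dz": 0.5,"rx": 0,"ry": 0.01,"rz": 0,"claw": 0.8},{"dx": 9.5,"dy": -7.9,"dz": 1,"rx": 0,"ry": 0.01,"rz": 0,"claw": 0.8},{"dx": 10.9,"dy": -9,"dz": 1.2,"rx": 0,"ry": 0.01,"rz": 0,"claw": 0.8},{"dx": 10.9,"dy": -9,"dz": 1.2,"rx": 0,"ry": 0.01,"rz": 0,"claw": 0.8}]}}

```text
time: 13.15
tool_pos: [0.5509, -0.0501, 0.2703]
tool_rot: [0.002, -0.38, 0.925, -0.004]
contact_force: [0.1, 0.1, -0.5]
gripper_width: 0.567
```

```bash
python3 - <<'E'
from h import *
print(tool()[0])
cv2.imwrite('pics/w6.png',grab_frame('wrist'))
plan([.5515,-.048,.115],135)
E
```

```text
[ 0.55094405 -0.0500683   0.27034898]
d cm [-0.03  0.18 15.56] rv [-0.009  0.002 -0.004]
```

View pics/w6.png

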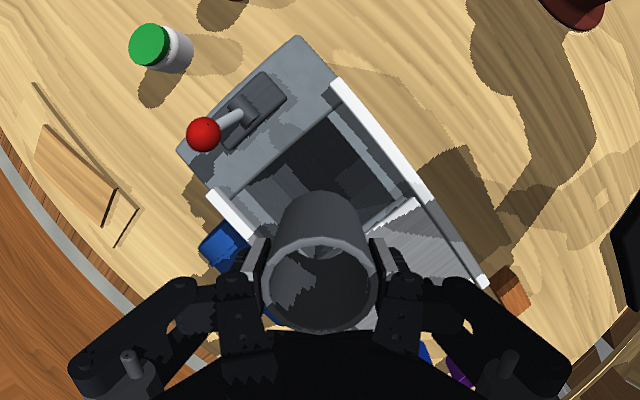

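Tube is above the mouth with the mouth corner visible ahead of it (350,115); insert, then release.

Emit:
{"fn": "play_rows", "kwargs": {"commands": [{"dx": 0,"dy": 0.2,"dz": 3,"rx": -0.009,"ry": 0,"rz": 0,"claw": 0.8},{"dx": 0,"dy": 0.2,"dz": 6,"rx": -0.009,"ry": 0,"rz": 0,"claw": 0.8},{"dx": 0,"dy": 0.2,"dz": 9,"rx": -0.009,"ry": 0,"rz": 0,"claw": 0.8},{"dx": 0,"dy": 0.2,"dz": 11,"rx": -0.009,"ry": 0,"rz": 0,"claw": 0.8},{"dx": 0,"dy": 0.2,"dz": 13,"rx": -0.009,"ry": 0,"rz": 0,"claw": 0.8}]}}

```text
time: 13.7
tool_pos: [0.5508, -0.0464, 0.1397]
tool_rot: [0.001, -0.381, 0.924, 0.001]
contact_force: [0.6, -0.1, -0.6]
gripper_width: 0.566
```

Emit:
{"fn": "play_rows", "kwargs": {"commands": [{"dx": 0,"dy": 0,"dz": 1,"rx": 0,"ry": 0,"rz": 0,"claw": 0.8},{"dx": 0,"dy": 0,"dz": 2,"rx": 0,"ry": 0,"rz": 0,"claw": 0.8},{"dx": 0,"dy": 0,"dz": 2,"rx": 0,"ry": 0,"rz": 0,"claw": 0.8}]}}

```text
time: 14.0
tool_pos: [0.5503, -0.0456, 0.1187]
tool_rot: [0.0, -0.382, 0.924, 0.001]
contact_force: [-0.1, 0.5, 0.2]
gripper_width: 0.564
```

Emit:
{"fn": "play_rows", "kwargs": {"commands": [{"dx": 0,"dy": 0,"dz": 0,"rx": 0,"ry": 0,"rz": 0,"claw": 0.2},{"dx": 0,"dy": 0,"dz": 0,"rx": 0,"ry": 0,"rz": 0,"claw": 0.2},{"dx": 0,"dy": 0,"dz": 0,"rx": 0,"ry": 0,"rz": 0,"claw": 0.2},{"dx": 0,"dy": 0,"dz": 0,"rx": 0,"ry": 0,"rz": 0,"claw": 0.2},{"dx": 0,"dy": 0,"dz": -3,"rx": 0,"ry": 0,"rz": 0,"claw": 0.2}]}}

```text
time: 14.5
tool_pos: [0.5473, -0.0452, 0.1447]
tool_rot: [-0.003, -0.382, 0.924, 0.004]
contact_force: [0.4, 0.1, -1.1]
gripper_width: 0.803
```

Emit:
{"fn": "play_rows", "kwargs": {"commands": [{"dx": 0,"dy": 0,"dz": -4,"rx": 0,"ry": 0,"rz": 0,"claw": 0.2},{"dx": 0,"dy": 0,"dz": -8,"rx": 0,"ry": 0,"rz": 0,"claw": 0.2},{"dx": 0,"dy": 0,"dz": -11,"rx": 0,"ry": 0,"rz": 0,"claw": 0.2}]}}

```text
time: 14.8
tool_pos: [0.5488, -0.0459, 0.2579]
tool_rot: [-0.002, -0.382, 0.924, 0.003]
contact_force: [0.4, -0.4, 0.2]
gripper_width: 0.801
```

```bash
python3 - <<'E'
from h import *
s=monitor.state();print(s['time'],s['tool_pos'])
cv2.imwrite('pics/w7.png',grab_frame('wrist'))
plan([.5604,.0915,.25],85.2)
E
```

```text
14.8 [ 0.54884468 -0.04587097  0.25789003]
d cm [-10.38   9.12   1.42] rv [0.001 0.003 0.867]
```

View pics/w7.png

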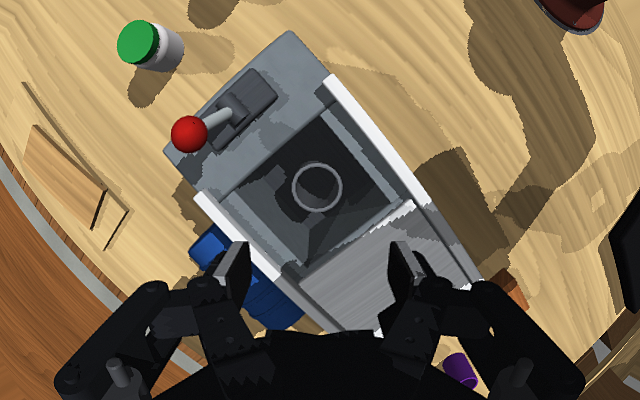

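The offcut stands inside the hopper (rim at (317,187), well inside the mouth). Now back to the handle to shut the hatch.

Emit:
{"fn": "play_rows", "kwargs": {"commands": [{"dx": -2,"dy": 1.8,"dz": 0,"rx": 0,"ry": 0,"rz": 0.14,"claw": 0.2},{"dx": -4,"dy": 3.6,"dz": 0,"rx": 0,"ry": 0,"rz": 0.28,"claw": 0.2},{"dx": -6,"dy": 5.4,"dz": 0,"rx": 0,"ry": 0,"rz": 0.42,"claw": 0.2},{"dx": -8,"dy": 7.2,"dz": 0,"rx": 0,"ry": 0,"rz": 0.56,"claw": 0.2},{"dx": -10.4,"dy": 9.1,"dz": 0,"rx": 0,"ry": 0,"rz": 0.7,"claw": 0.2}]}}

```text
time: 15.35
tool_pos: [0.5607, 0.0923, 0.2644]
tool_rot: [0.002, -0.038, 0.999, 0.001]
contact_force: [0.5, -1.2, -0.1]
gripper_width: 0.799
```

```bash
python3 - <<'E'
from h import *
plan([.5604,.0915,.25],85.2)
E
```

```text
d cm [ 0.04 -0.08  1.44] rv [0.002 0.004 0.16 ]
```

Emit:
{"fn": "play_rows", "kwargs": {"commands": [{"dx": 0,"dy": -0.1,"dz": 0.5,"rx": 0,"ry": 0,"rz": 0.1,"claw": 0.2},{"dx": 0,"dy": -0.1,"dz": 1.4,"rx": 0,"ry": 0,"rz": 0.16,"claw": 0.2},{"dx": 0,"dy": -0.1,"dz": 1.4,"rx": 0,"ry": 0,"rz": 0.16,"claw": 0.2}]}}

```text
time: 15.65
tool_pos: [0.5601, 0.0915, 0.249]
tool_rot: [0.001, 0.041, 0.999, 0.001]
contact_force: [-0.7, 0.7, -1.7]
gripper_width: 0.801
```

```bash
python3 - <<'E'
from h import *
s=monitor.state();print(s['time'],s['tool_pos'])
cv2.imwrite('pics/w8.png',grab_frame('wrist'))
plan([.5604,.0918,.159],85.2)
E
```

```text
15.65 [0.56007706 0.09151783 0.24895795]
d cm [0.02 0.03 9.07] rv [0.002 0.002 0.002]
```

View pics/w8.png

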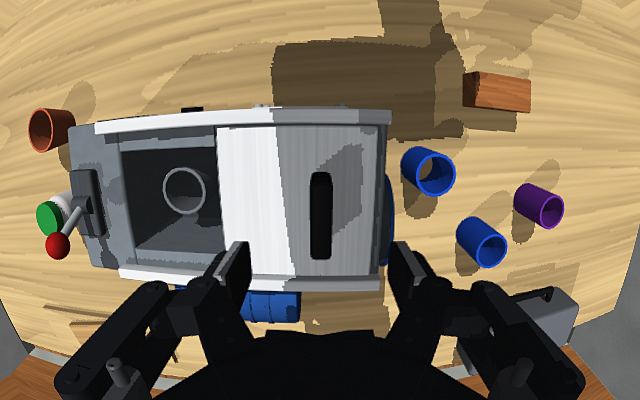

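The handle is centred at column 321 between the jaws.

Emit:
{"fn": "play_rows", "kwargs": {"commands": [{"dx": 0,"dy": 0,"dz": 3,"rx": 0,"ry": 0,"rz": 0,"claw": 0.2},{"dx": 0,"dy": 0,"dz": 6,"rx": 0,"ry": 0,"rz": 0,"claw": 0.2},{"dx": 0,"dy": 0,"dz": 8.5,"rx": 0,"ry": 0,"rz": 0,"claw": 0.2},{"dx": 0,"dy": 0,"dz": 9,"rx": 0,"ry": 0,"rz": 0,"claw": 0.2},{"dx": 0,"dy": 0,"dz": 9,"rx": 0,"ry": 0,"rz": 0,"claw": 0.6}]}}

```text
time: 16.2
tool_pos: [0.5603, 0.0913, 0.1593]
tool_rot: [0.0, 0.041, 0.999, 0.001]
contact_force: [0.2, -0.2, -0.1]
gripper_width: 0.653
```

Emit:
{"fn": "play_rows", "kwargs": {"commands": [{"dx": 0,"dy": 0,"dz": 0,"rx": 0,"ry": 0,"rz": 0,"claw": 1},{"dx": 0,"dy": 0,"dz": 0,"rx": 0,"ry": 0,"rz": 0,"claw": 1},{"dx": 0,"dy": 0,"dz": 0,"rx": 0,"ry": 0,"rz": 0,"claw": 1},{"dx": 0,"dy": 0,"dz": 0,"rx": 0,"ry": 0,"rz": 0,"claw": 1}]}}

```text
time: 16.6
tool_pos: [0.5614, 0.0914, 0.1616]
tool_rot: [0.002, 0.041, 0.999, 0.001]
contact_force: [-0.0, 0.8, 5.8]
gripper_width: 0.171
```

```bash
python3 - <<'E'
from h import *
s=monitor.state();print(s['time'],s['tool_pos'],s['contact_force'],s['gripper_width'])
plan(s['tool_pos']-.12*my,85.2)
E
```

```text
16.6 [0.56142609 0.09136593 0.16156785] [-0.01598847  0.82484605  5.84567169] 0.17055167544052482
d cm [  0.02 -12.    -0.03] rv [0.002 0.004 0.002]
```

Emit:
{"fn": "play_rows", "kwargs": {"commands": [{"dx": 0,"dy": -1,"dz": 0,"rx": 0,"ry": 0,"rz": 0,"claw": 1},{"dx": 0,"dy": -2.2,"dz": 0,"rx": 0,"ry": 0,"rz": 0,"claw": 1},{"dx": 0,"dy": -3.4,"dz": 0,"rx": 0,"ry": 0,"rz": 0,"claw": 1},{"dx": 0,"dy": -4.6,"dz": 0,"rx": 0,"ry": 0,"rz": 0,"claw": 1},{"dx": 0,"dy": -5.8,"dz": 0,"rx": 0,"ry": 0,"rz": 0,"claw": 1}]}}

```text
time: 17.1
tool_pos: [0.5562, 0.0324, 0.1616]
tool_rot: [0.002, 0.041, 0.999, 0.001]
contact_force: [-2.4, 3.5, 3.1]
gripper_width: 0.176
```

Emit:
{"fn": "play_rows", "kwargs": {"commands": [{"dx": 0,"dy": -1.2,"dz": 0,"rx": 0,"ry": 0,"rz": 0,"claw": 1},{"dx": 0,"dy": -2.4,"dz": 0,"rx": 0,"ry": 0,"rz": 0,"claw": 1},{"dx": 0,"dy": -3.6,"dz": 0,"rx": 0,"ry": 0,"rz": 0,"claw": 1},{"dx": 0,"dy": -4.6,"dz": 0,"rx": 0,"ry": 0,"rz": 0,"claw": 1},{"dx": 0,"dy": -5.6,"dz": 0,"rx": 0,"ry": 0,"rz": 0,"claw": 1}]}}

```text
time: 17.6
tool_pos: [0.5512, -0.0243, 0.1615]
tool_rot: [0.001, 0.041, 0.999, 0.001]
contact_force: [-4.2, 2.9, 4.3]
gripper_width: 0.172
```

```bash
python3 - <<'E'
from h import *
s=monitor.state();print(s['time'],s['tool_pos'],s['contact_force'],s['gripper_width'])
E
```

```text
17.6 [ 0.55117195 -0.02432134  0.16153016] [-4.21319145  2.88524005  4.34765302] 0.17187908556220577
```

Push to the shut stop.

Emit:
{"fn": "play_rows", "kwargs": {"commands": [{"dx": 0,"dy": -0.4,"dz": 0,"rx": 0,"ry": 0,"rz": 0,"claw": 1},{"dx": 0,"dy": -0.8,"dz": 0,"rx": 0,"ry": 0,"rz": 0,"claw": 1},{"dx": 0,"dy": -1,"dz": 0,"rx": 0,"ry": 0,"rz": 0,"claw": 1},{"dx": 0,"dy": -1,"dz": 0,"rx": 0,"ry": 0,"rz": 0,"claw": 1}]}}

```text
time: 18.0
tool_pos: [0.5509, -0.027, 0.1616]
tool_rot: [0.002, 0.04, 0.999, 0.009]
contact_force: [0.8, 29.6, 4.2]
gripper_width: 0.179
```

Emit:
{"fn": "play_rows", "kwargs": {"commands": [{"dx": 0,"dy": 0,"dz": 0,"rx": 0,"ry": 0,"rz": 0,"claw": 0.4},{"dx": 0,"dy": 0,"dz": 0,"rx": 0,"ry": 0,"rz": 0,"claw": 0.2},{"dx": 0,"dy": 0,"dz": 0,"rx": 0,"ry": 0,"rz": 0,"claw": 0.2},{"dx": 0,"dy": 0,"dz": -4,"rx": 0,"ry": 0,"rz": 0,"claw": 0.2},{"dx": 0,"dy": 0,"dz": -8,"rx": 0,"ry": 0,"rz": 0,"claw": 0.2}]}}

```text
time: 18.5
tool_pos: [0.5496, -0.0294, 0.2405]
tool_rot: [-0.0, 0.041, 0.999, 0.009]
contact_force: [0.4, -1.0, 1.0]
gripper_width: 0.8
```

Emit:
{"fn": "play_rows", "kwargs": {"commands": [{"dx": 0,"dy": 0,"dz": -4,"rx": 0,"ry": 0,"rz": 0,"claw": 0.2},{"dx": 2,"dy": 4,"dz": -5,"rx": 0,"ry": 0,"rz": 0,"claw": 0.2},{"dx": 5,"dy": 8,"dz": -5,"rx": 0,"ry": 0,"rz": 0,"claw": 0.2},{"dx": 7,"dy": 12,"dz": -5,"rx": 0,"ry": 0,"rz": 0,"claw": 0.2},{"dx": 9,"dy": 16,"dz": -5,"rx": 0,"ry": 0,"rz": 0,"claw": 0.2}]}}

```text
time: 19.0
tool_pos: [0.4725, 0.1368, 0.2938]
tool_rot: [0.001, 0.042, 0.999, 0.009]
contact_force: [1.1, 0.2, -0.4]
gripper_width: 0.801
```

Emit:
{"fn": "play_rows", "kwargs": {"commands": [{"dx": 2,"dy": 4,"dz": 0,"rx": 0,"ry": 0,"rz": 0,"claw": 0.2},{"dx": 3,"dy": 8,"dz": 0,"rx": 0,"ry": 0,"rz": 0,"claw": 0.2},{"dx": 4,"dy": 11,"dz": 0,"rx": 0,"ry": 0,"rz": 0,"claw": 0.2},{"dx": 4,"dy": 12,"dz": 0,"rx": 0,"ry": 0,"rz": 0,"claw": 0.2},{"dx": 4,"dy": 12,"dz": 0,"rx": 0,"ry": 0,"rz": 0,"claw": 0.2}]}}

```text
time: 19.5
tool_pos: [0.443, 0.26, 0.2958]
tool_rot: [0.001, 0.041, 0.999, 0.008]
contact_force: [0.3, -0.7, 0.0]
gripper_width: 0.799
```

```bash
python3 - <<'E'
from h import *
s=monitor.state();print(s['time'],s['tool_pos'],s['contact_force'])
t=grab_frame('top');cv2.imwrite('pics/t9.png',cv2.resize(t[140:250,240:400],None,fx=5,fy=5,interpolation=cv2.INTER_CUBIC)); cv2.imwrite('pics/t9f.png',t)
E
```

```text
19.5 [0.44301665 0.25995784 0.29575992] [ 0.33003887 -0.71726997  0.02138766]
```

View pics/t9.png

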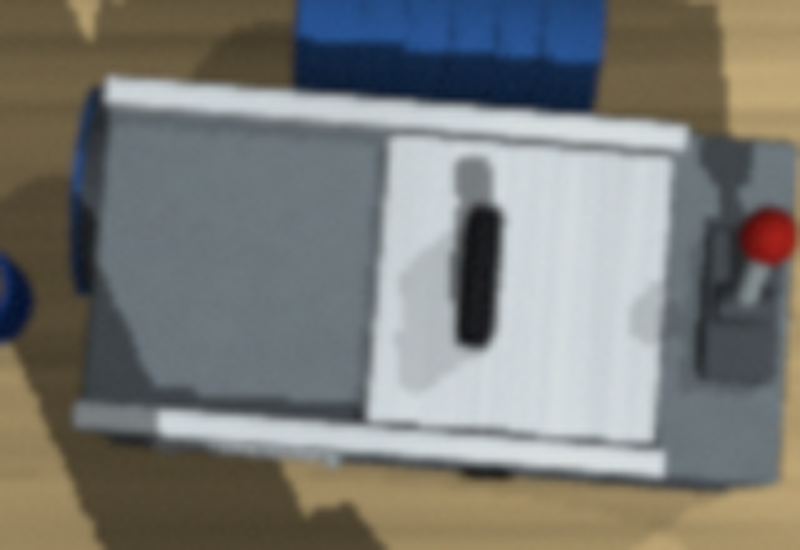

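View pics/t9f.png

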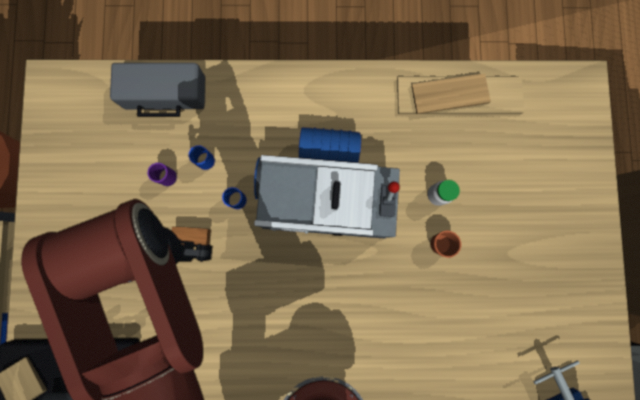

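The hatch edges and handle are at the same pixels as at the start (handle (480,277), plate (388,136)–(657,440)), so it is fully shut. The bystanders and look-alikes haven't moved, and the arm is clear.

```bash
python3 -c "
from plant import ticket
print(ticket.job_done())"
```

```text
the job is handed in; nothing more can be done
None
```

The grey offcut is in the hopper and the hatch is fully shut again. I handed the job in at about 19.6 s.

- **Hatch test:** I tried the hatch first. It stopped dead after about 6 mm against 25 N, so it was locked. I eased it back and threw the lever from -x to +x.
- **Loading:** The hatch then slid freely about 120 mm to its open stop (28 N against it). I lowered the offcut into the mouth without touching the sides and let go. The wrist picture showed it standing inside the hopper, clear of the hatch.
- **Shutting:** I slid the hatch back until it pressed on the shut stop (30 N against it), let go, and moved the arm clear.

**Last checks:** In the final top picture the hatch plate and handle are at the same pixels as at the start. The flowerpot, jar, block and the blue and purple look-alikes appear unmoved; the arm partly hid the block in that picture. The lever is still leaning to +x, where I threw it, because the task did not ask for it to be put back.

No check failed. The two cameras differed by about 4 mm on where the offcut stood, and the wrist view placed it well enough to grip. The highest force I read was about 30 N.

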